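# Clamp the dryer's lint-filter box shut with its draw latch

## Task

The cover of the dryer's lint-filter box is standing open: slide it up until it beds on its rubber gasket with a light push of about 10 N, flip the latch's wire loop over the hook on the cover and push it down until it is past the hook's nose, then press the red-tipped lever over center until it lies flat, with a last push of about 10 N to seat it. Work gently, with no more than about 25 N on any part, leave the things around it alone, and let go at the end.

Things in the scene. Friction and masses are not known exactly. Their poses are not given: they have to be found in the camera images.
- filter_box: White lint-filter box fixed to the counter, flat top at z = 100 mm. Origin on the counter straight below the lever pivot, on the box's centre line; +x runs level along the latch towards the cover, +z up. The box spans x = -170 to 30, y = -85 to 85 mm, a duct stub on to x = -220. Nothing on it may be pushed with more than 30 N.
- cover (a joint): How far the white cover (75 mm deep in x, 170 wide, top at z = 100 mm) stands out along box +x, m. 0 = home (outer end face at box x = 105 mm), 0.035 = furthest out. Slides with 3 N drag, stays where left. It meets the gasket somewhere between 0.0055 and 0.0095: the gasket's thickness differs and must be felt. Bed it with about 10 N; the latch draws it the rest, to about 0.002.
- gasket: Black rubber gasket between box and cover, 150 mm wide, 75 high. Origin as the box's, so it does not tell the thickness (hidden, varies by 4 mm). Springs back at 13 N per mm of squeeze; the cover counts as bedded once it presses on it with over 4 N.
- cover_end (a point): Middle of the top edge of the cover's outer end face, the flat face to push towards box -x; it reaches 90 mm down from here. Axes as the box's.
- hook (a point): Steel keeper hook on the cover's top, 22 mm wide (y), 21 high. This point: at the foot of its catching face, which looks to +x, on the cover's top. Above hangs a nose with a steep 60 degree ramp outside; its tip is 6 mm out in +x and 9 to 11 mm up. The loop's bar must go down outside the nose to below its tip. Axes as the box's.
- lever_pivot (a point): The lever's fixed pivot, on the box's centre line, 14 mm above the box top; the lever turns about box y.
- lever (a joint): Lever angle, rad. 0 = flat, pointing to box -x (hard stop); 1.57 upright; 2.1 leaning furthest to the hook. A bar 26 mm wide, 4 to 5.5 thick, reaching 77 mm from the pivot; stays where left (0.05 N m friction). With the loop hooked it resists with up to about 10 N near the tip until over center, 10 degrees before flat. Then press it on its stop with about 10 N.
- lever_tip (a point): Middle of the lever's free end (red sleeve), 77 mm from the pivot.
- loop (a joint): Loop angle to the lever, rad; its elevation above box +x is this minus the lever angle. 3.15 = folded along the lever (stop). Its pin is 16 mm out along the lever; it falls freely to the side it leans. With the lever leaning back the loop is a bit short: the bar lands on the nose's ramp and must be pressed down and outwards (5 to 15 N), pulling the lever forward; or lean the lever forward first.
- loop_bar (a point): Middle of the loop's steel cross bar (5 mm thick, 38 mm long along y), 79.5 mm from the loop's pin. Past the nose it lies 2.5 to 8 mm above the cover's top; drawn tight it lies 0 to 2.5 mm out from the hook point.
- loop_tab (a point): Middle of the yellow finger tab on the loop's outer side (21 mm long, 30 wide, 3 thick), 11.5 mm beyond the bar's middle and bent up 20 degrees (its middle stands 4 mm above the loop's plane): push the loop here.
- soap: Black round soap jar, 64 mm across, 130 mm high, loose. Origin at the centre of its base.
- detergent: White detergent bottle with a blue cap, 72 mm across, 190 mm high, loose. Origin at the centre of its base.
- brush: Scrubbing brush lying on the counter, loose. Origin under its middle.
- dosing_cup: Blue plastic dosing cup, 66 mm across, 60 mm high, loose, light. Origin at the centre of its base.

How it is judged:
On the way, in this order (a step that is already met when the one before it is completed fails the run):
1. the cover is bedded on the gasket with more than 4 N (contact force between cover and gasket above 4 N), for 0.2 s.
2. the loop's bar is down outside or behind the hook's nose, below its tip, with the lever still up (z of loop_bar in the frame of hook below 0.0085 m and x of loop_bar in the frame of hook between 0.0005 and 0.02 m and value of joint lever above 0.7 rad), for 0.2 s.
3. the lever, flat with the loop hooked, is pressed on its stop with more than 5 N (value of joint lever below 0.06 rad and contact force between the fingers and lever above 5 N), for 0.2 s.
At the end, for the whole second after the job is handed in: The lever lies flat (within 0.06 rad of its stop) and stays so, the loop's bar is caught behind the hook (bar's middle -2 to 6 mm out from its catching face, 0 to 2 mm when drawn tight, under 10.5 mm above the cover's top), the cover is clamped within 4 mm of home, and the fingers touch nothing (value of joint lever below 0.06 rad and value of joint cover below 0.004 m and x of loop_bar in the frame of hook between -0.002 and 0.006 m and z of loop_bar in the frame of hook below 0.0105 m and velocity of joint lever below 0.05 rad/s and contact force between the fingers and anything else below 0.3 N).
It fails at once if any part of the filter box, its cover, loop or lever is pushed with more than 30 N (contact force between any of the fingers, the arm and filter_box above 30 N).
It fails at once if the soap jar, detergent, brush or cup is shifted by more than 20 mm (distance of any of soap, detergent, brush, dosing_cup from where it was at the start of the episode above 0.02 m).
It also fails if it takes over 72 s, if anything falls off the work surface, if the arm or the gripper's body presses on something with over 40 N, if the wrist force passes 120 N, or if a joint passes its speed limit or range.

## Robot

A 7-joint arm with a two-finger parallel gripper is mounted at the origin on the work surface. World frame = base frame: x ahead of the robot, y to its left, z up, the work surface at z = 0. Lengths are in m, angles in rad, forces in N, time in s.
With the tool pointing down it reaches from about 0.35 to 0.9 m from the base axis. Payload 19.9 kg.
Tool frame: the origin (TCP) lies at the centre of the arm's flange, where the gripper is bolted on; the fingertips stand 199 mm ahead of it and the grasp point (between the pads) lies 180 mm ahead of it (manip.tcp_to_grasp is the distance from the TCP to the grasp point, in m); z points along the fingers, y is the line along which they close (so a half turn about z gives the same grasp; the last joint's range is limited). The gripper opens to 94 mm and grips with 3 to 60 N. Pads are 16 mm wide; open, the fingers measure 119 mm over their backs; the gripper's body (75 mm by 177 mm) begins 78 mm behind the grasp point.
Start: joints at [-1.302, 0.417, -0.01, 1.614, 0.005, 1.111, -0.053], TCP at [0.191, 0.595, 0.405] pointing down, gripper open.
Joint ranges: [-2.81, 2.81], [-0.39, 2.02], [-1.27, 1.25], [0.06, 2.57], [-1.19, 4.33], [0.19, 2], [-2.82, 2.82]. Speed limits (rad/s): [1.89, 1.89, 2.39, 2.39, 3.01, 3.01, 3.01].

## Interface

Orientations are given as a 3x3 rotation matrix whose columns are the frame's x, y, z axes.
In Python, from workcell import manip gives the robot as it stands.
- The arm moves only by the tool jog_arm, never from a script. Its argument "deltas" is one flat list of numbers, 7 for each row, row after row: the shift along the world's x, y, z in units of 40 mm (1.0 is 40 mm), then the turn, a rotation vector about the world's x, y, z in units of 5 degrees (1.0 is 5 degrees), then the opening, from 0 (shut) to 1 (fully open). A call has 1 to 10 rows; each row shifts and turns the commanded pose from where the row before left it; what a row does not reach is not made up. A row lasts 1/8 s, in which the tool goes at most 62.5 mm and 10.7 degrees, less where a joint would pass 70% of its speed; a pose out of reach is approached as far as the arm can. A call is refused whole if a number of a shift passes 1 or a number of a turn 1, either way. A call with a gripper value outside its range is refused whole. The fingers move at their own pace and stop on an object; "force" is the grip in N (left out, the last holds). Time passes only in rows, so rows that do not move let the fingers close. It gives the time, the measured TCP pose, the force, the opening and the grip force at its end, in the units of the state.
- manip.sense(): the state, without advancing time (a new reading comes with each control period).
- manip.read_camera(name): name is "scene" or "top" or "wrist"; returns (picture, depth): 420x560x3 uint8, red, green, blue; 420x560 float32, m along the optical axis (not along the pixel's ray), 0 where there is no reading.
- manip.camera_model(name): a dict with "vertical_fov" (degrees; the focal length in pixels is half the picture's height over the tangent of half this angle, whatever the lens; pixels are square), "cx", "cy" (the principal point, pixels), "R" (3x3) and "t" (3): a world point X has camera coordinates R X + t. Camera axes: x right, y down, z forward; pixel columns grow to the right and rows downward; lengths in m; the calibration is good to about 2 mm. A picture is of the moment at which its call begins: read the wrist's pose just before it. camera_model takes no time and is no camera call; for the wrist camera it gives the pose at the moment of the call.
- manip.close_job(): hands the job in; it is judged then, once.
The state is a dict: "time": time; "joints": joint angles; "joint_velocities": joint speeds; "effort": joint torques, N m; "eef_pos": TCP position; "tcp_rot": TCP orientation; "ft_force": force on the tool from outside, world axes, zero at the start; "wrist_torque": the same for the moment, N m; "finger_gap": finger opening in m; "finger_force": force on a finger pad.
Only numpy, scipy, OpenCV 4.12 (cv2) and the standard library are available. Lean on these libraries where they do the work, as an engineer would, in place of code of your own. Each camera call takes 0.05 s, during which the arm holds its last target. There are 200 camera calls.

## Working session

There is one attempt and no reset: what is moved stays moved. The work goes in short steps, Python scripts to look and compute and a tool call to move; the robot and the scene stay as the last step left them, time stands still between calls to the robot, and variables do not carry over. Pictures are saved under pics/ and viewed, at most 10 in all, crops included, and the job is handed in when it is done.

Besides the shell and the picture viewer there is one more tool, called as name(argument=value, ...), one argument or row to a line, values as JSON. jog_arm: Moves the arm, as the interface text tells. Its arguments: {"type":"object","properties":{"deltas":{"type":"array"},"force":{"type":"number"}},"required":["deltas"]}

```bash
mkdir -p pics
cat > h.py <<'E'
import numpy as np, cv2
from workcell import manip
def cam(n):
    m=manip.camera_model(n); p,d=manip.read_camera(n)
    f=p.shape[0]/2/np.tan(np.radians(m['vertical_fov'])/2)
    return p,d,m,f
def cloud(d,m,f):
    v,u=np.indices(d.shape); P=np.stack([(u-m['cx'])/f*d,(v-m['cy'])/f*d,d],-1)
    return (P-np.array(m['t']))@np.array(m['R'])
E
python3 - <<'E'
from h import *
for n in ('top','scene'):
    p,d,m,f=cam(n); cv2.imwrite(f'pics/{n}0.png',p[:,:,::-1]); np.savez(f'{n}0.npz',p=p,X=cloud(d,m,f),d=d)
    print(n,f,m)
s=manip.sense();print(s['time'],s['eef_pos'],s['tcp_rot'],s['ft_force'],manip.tcp_to_grasp)
E
```

```text
top 384.02964829027417 {'vertical_fov': 57.34256863300076, 'cx': 271.43117379387076, 'cy': 214.5329813864356, 'R': array([[-0.01101055, -0.99990007, -0.00886696],
       [-0.98297308,  0.01244988, -0.18332734],
       [ 0.18341942,  0.00669745, -0.98301193]]), 't': array([0.12154302, 0.56518795, 0.80203764])}
scene 519.6282037000302 {'vertical_fov': 44.01072563382096, 'cx': 287.2428638892402, 'cy': 208.23420285415395, 'R': array([[-0.39841139,  0.91717035, -0.00818011],
       [ 0.75577041,  0.3232212 , -0.5695078 ],
       [-0.51969169, -0.23308068, -0.82194522]]), 't': array([ 0.14224013, -0.39286114,  1.57059683])}
0.1 [0.19047731 0.59514531 0.40410091] [[-9.52407191e-01  3.04828603e-01 -2.54682361e-04]
 [ 3.04828699e-01  9.52406603e-01 -1.06125531e-03]
 [-8.09398101e-05 -1.08838168e-03 -9.99999404e-01]] [-0.28622378  0.21142794  0.26448175] 0.1804
```

View pics/top0.png

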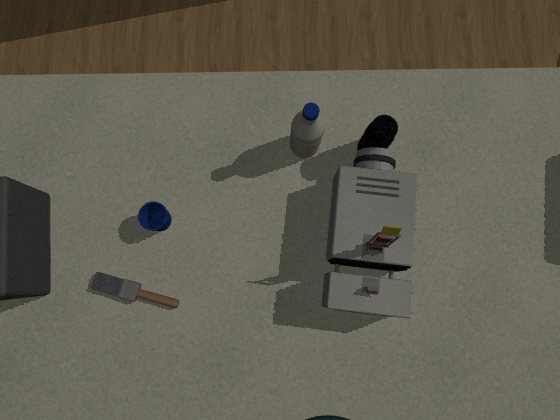

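View pics/scene0.png

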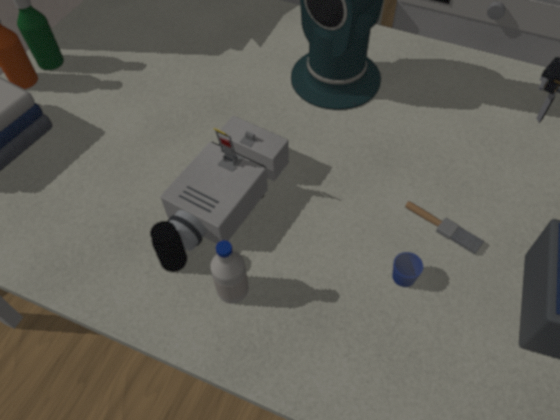

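The top view shows the box at about (372,215) and the cover, towards the robot, at (370,295). The hook is at (372,285), the red lever tip at (384,239) and the yellow tab at (391,231). In the scene view the lever stands up at (226,142), with the loop folded along it.

Run:
```python
from h import *
for n in('top','scene'):
    z=np.load(n+'0.npz');p=z['p'];X=z['X'];hsv=cv2.cvtColor(p,cv2.COLOR_RGB2HSV)
    H,S,V=[hsv[...,i].astype(int) for i in range(3)]
    near=(X[...,0]>.2)&(X[...,0]<.85)&(X[...,1]>-.4)&(X[...,1]<.12)&(z['d']>0)
    for nm,mk in(('red',((H<8)|(H>172))&(S>120)),('yel',(H>18)&(H<35)&(S>120))):
        mk&=near&(X[...,2]>.1); v,u=np.nonzero(mk)
        if len(u):
            Q=X[mk];print(n,nm,len(u),u.mean(),v.mean(),np.median(Q,0),Q.min(0),Q.max(0))
    mk=near&(abs(X[...,2]-.1)<.006)
    k,l,st,c=cv2.connectedComponentsWithStats(mk.astype('uint8'),connectivity=4)
    for i in range(1,k):
        if st[i,4]>400:
            Q=X[l==i];r=cv2.minAreaRect(Q[:,:2].astype('float32')*1000);print(n,'plate',st[i],np.median(Q[:,2]),r,cv2.boxPoints(r).round().tolist())
    mk=near&(X[...,2]>.109)&(X[...,2]<.2)
    k,l,st,c=cv2.connectedComponentsWithStats(mk.astype('uint8'))
    for i in range(1,k):
        if st[i,4]>8: Q=X[l==i];print(n,'high',st[i],Q.mean(0),Q.min(0),Q.max(0))
p=np.load('top0.npz')['p'][150:330,315:435];q=np.load('scene0.npz')['p'][100:260,140:300]
a=cv2.resize(p,None,fx=3,fy=3,interpolation=2);b=cv2.resize(q,(400,400),interpolation=2)
o=np.zeros((540,760,3),'uint8');o[:,:360]=a;o[:400,360:]=b
cv2.imwrite('pics/c1.png',np.clip(o[:,:,::-1]*1.5,0,255))
```

```text
top red 85 381.67058823529413 199.16470588235293 [ 0.49465919 -0.09834141  0.1737604 ] [ 0.49030098 -0.14516     0.10038396] [ 0.76020319 -0.08213472  0.19090441]
top yel 172 389.2906976744186 215.7093023255814 [ 0.50542905 -0.09806483  0.22000915] [ 0.49684334 -0.14780386  0.10445094] [ 0.75470289 -0.08110084  0.23239233]
top plate [ 331  123   87  145 7519] 0.10017736260102138 ((605.108642578125, -109.23694610595703), (170.1525115966797, 304.6319274902344), 82.72616577148438) [[443.0, -174.0], [745.0, -213.0], [767.0, -44.0], [465.0, -6.0]]
top plate [ 326  272   87   47 3070] 0.09998641287982064 ((391.46453857421875, -82.2430648803711), (170.59129333496094, 74.94213104248047), 82.64187622070312) [[343.0, -162.0], [418.0, -172.0], [440.0, -2.0], [365.0, 7.0]]
top high [291 102  34  41 962] [0.73841519 0.03664771 0.14712686] [ 0.71323405 -0.00088595  0.1091679 ] [0.77884178 0.07004155 0.19412797]
top high [369 115  29  28 613] [ 0.73426118 -0.1235376   0.12889295] [ 0.70880078 -0.15243921  0.10901063] [ 0.76410227 -0.09717188  0.13418685]
top high [366 235  33  17 300] [ 0.49000085 
[... 1019 characters left out ...]
cene high [245 131  11   9  58] [ 0.40293148 -0.08028197  0.11737914] [ 0.39229808 -0.09237729  0.10934085] [ 0.40874779 -0.06919024  0.12602357]
scene high [216 134  22  31 302] [ 0.49236567 -0.09161793  0.15282421] [ 0.47870502 -0.11586481  0.10908189] [ 0.50192495 -0.07085445  0.19789487]
scene high [150 221  28  27 568] [ 0.73959016 -0.12068067  0.12801909] [ 0.70860153 -0.15305596  0.10901365] [ 0.7647036  -0.09462576  0.13603422]
scene high [ 211  240   34   43 1025] [0.75787096 0.0429074  0.14592753] [0.71724899 0.00233261 0.10906578] [0.78430036 0.0715763  0.19379246][ WARN:0@0.387] global loadsave.cpp:1063 imwrite_ Unsupported depth image for selected encoder is fallbacked to CV_8U.
```

View pics/c1.png

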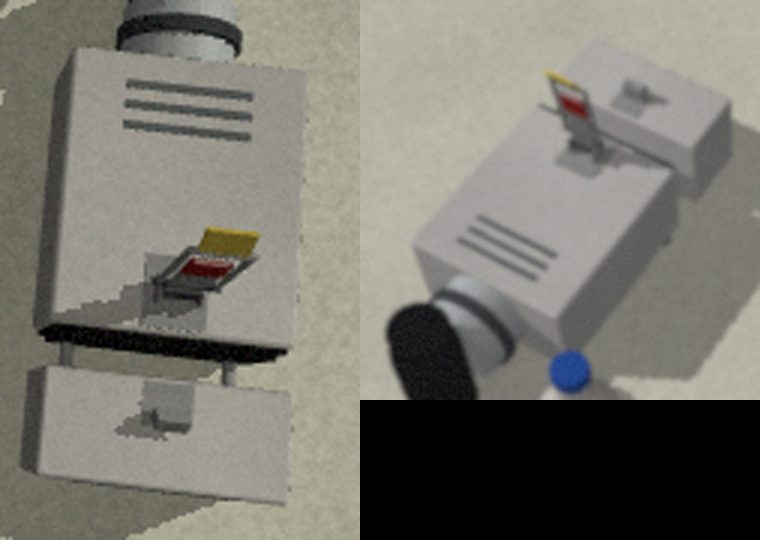

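jog_arm(
  deltas=[0.6, -1, 0, 0, 0, 0.208, 0, 0.6, -1, 0, 0, 0, 0.208, 0, 0.6, -1, 0, 0, 0, 0.208, 0, 0.6, -1, 0, 0, 0, 0.208, 0, 0.6, -1, 0, 0, 0, 0.208, 0, 0.6, -1, 0, 0, 0, 0.208, 0, 0.6, -1, 0, 0, 0, 0.208, 0, 0.6, -1, 0, 0, 0, 0.208, 0, 0.4, -1, 0, 0, 0, 0.208, 0, 0, -1, 0, 0, 0, 0.208, 0],
  force=40,
)

```text
time: 1.35
eef_pos: [0.3991, 0.1937, 0.4044]
tcp_rot: [[-0.992, 0.128, -0.0], [0.128, 0.992, -0.0], [0.0, -0.0, -1.0]]
ft_force: [0.2, 0.7, 0.3]
finger_gap: 0.0008
finger_force: 0.0
```

jog_arm(
  deltas=[-0.25, -1, 0, 0, 0, 0, 0, -0.25, -1, 0, 0, 0, 0, 0, -0.25, -1, 0, 0, 0, 0, 0, -0.25, -1, 0, 0, 0, 0, 0, -0.25, -1, 0, 0, 0, 0, 0, -0.25, -1, 0, 0, 0, 0, 0, -0.25, -0.65, 0, 0, 0, 0, 0, 0, 0, 0, 0, 0, 0, 0],
)

```text
time: 2.35
eef_pos: [0.3279, -0.0719, 0.4046]
tcp_rot: [[-0.991, 0.13, 0.0], [0.13, 0.991, 0.001], [-0.0, 0.001, -1.0]]
ft_force: [0.1, 0.6, -0.7]
finger_gap: 0.0007
finger_force: 0.0
```

jog_arm(
  deltas=[0, 0, -0.7, 0, 0, 0, 0, 0, 0, -0.7, 0, 0, 0, 0, 0, 0, -0.7, 0, 0, 0, 0, 0, 0, -0.7, 0, 0, 0, 0, 0, 0, -0.7, 0, 0, 0, 0, 0, 0, 0, 0, 0, 0, 0],
)

```text
time: 3.1
eef_pos: [0.3282, -0.0703, 0.2635]
tcp_rot: [[-0.992, 0.128, -0.004], [0.128, 0.992, -0.001], [0.004, -0.002, -1.0]]
ft_force: [0.5, -0.5, -0.6]
finger_gap: 0.0006
finger_force: 0.0
```

Run:
```python
from h import *
ps=[]
for n in('top','scene'):
    p,d,m,f=cam(n); ps.append(p[150:330,300:460] if n=='top' else p[60:240,150:310])
cv2.imwrite('pics/c2.png',cv2.resize(np.hstack(ps)[:,:,::-1],None,fx=2.5,fy=2.5,interpolation=2))
s=manip.sense();print(s['time'],s['eef_pos'],s['ft_force'],s['joints'])
```

```text
3.2 [ 0.32881482 -0.07051433  0.26510981] [-0.41538868 -0.20039736  0.80204445] [-0.425721    0.15152831  0.58504305  2.41686304 -0.14680239  0.60356702
  1.71797603]
```

View pics/c2.png

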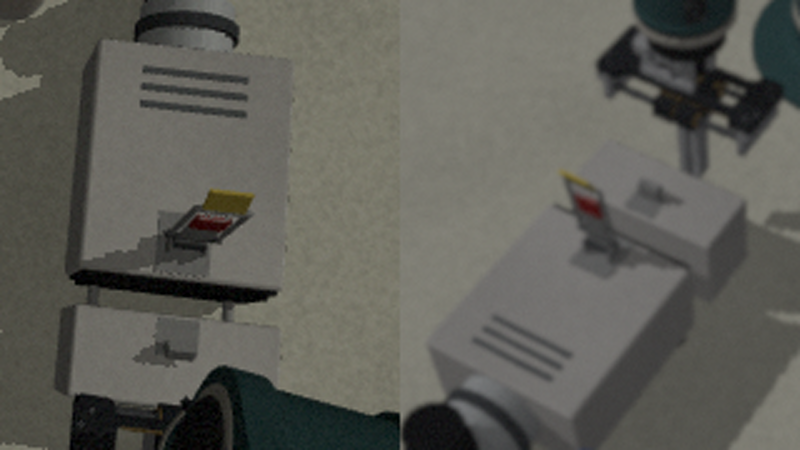

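The closed fingers stand just outside the cover's end face, centred on it. I'm pushing now.

jog_arm(
  deltas=[0.1, -0.013, 0, 0, 0, 0, 0, 0.1, -0.013, 0, 0, 0, 0, 0, 0.1, -0.013, 0, 0, 0, 0, 0, 0.1, -0.013, 0, 0, 0, 0, 0, 0.1, -0.013, 0, 0, 0, 0, 0, 0.1, -0.013, 0, 0, 0, 0, 0],
)

```text
time: 3.95
eef_pos: [0.3526, -0.0739, 0.2645]
tcp_rot: [[-0.992, 0.128, -0.001], [0.128, 0.992, 0.0], [0.001, -0.0, -1.0]]
ft_force: [-3.1, 0.8, 3.8]
finger_gap: 0.0005
finger_force: 1.7
```

jog_arm(
  deltas=[0.05, -0.0065, 0, 0, 0, 0, 0, 0.05, -0.0065, 0, 0, 0, 0, 0, 0.05, -0.0065, 0, 0, 0, 0, 0],
)

```text
time: 4.32
eef_pos: [0.3585, -0.0746, 0.2645]
tcp_rot: [[-0.992, 0.128, -0.0], [0.128, 0.992, -0.0], [0.0, -0.0, -1.0]]
ft_force: [-2.9, 1.8, 0.1]
finger_gap: 0.0005
finger_force: 1.6
```

jog_arm(
  deltas=[0.025, -0.003, 0, 0, 0, 0, 0, 0.025, -0.003, 0, 0, 0, 0, 0],
)

```text
time: 4.58
eef_pos: [0.3605, -0.0749, 0.2646]
tcp_rot: [[-0.992, 0.128, -0.0], [0.128, 0.992, -0.0], [0.0, -0.0, -1.0]]
ft_force: [-3.1, 1.0, -1.9]
finger_gap: 0.0006
finger_force: 1.5
```

jog_arm(
  deltas=[0.025, -0.003, 0, 0, 0, 0, 0, 0.025, -0.003, 0, 0, 0, 0, 0],
)

```text
time: 4.82
eef_pos: [0.3625, -0.0752, 0.2646]
tcp_rot: [[-0.992, 0.128, -0.0], [0.128, 0.992, -0.0], [0.0, -0.0, -1.0]]
ft_force: [-2.9, 0.5, -2.7]
finger_gap: 0.0005
finger_force: 1.5
```

jog_arm(
  deltas=[0.02, -0.0026, 0, 0, 0, 0, 0],
)

```text
time: 4.95
eef_pos: [0.3633, -0.0753, 0.2646]
tcp_rot: [[-0.992, 0.128, -0.0], [0.128, 0.992, -0.0], [0.0, -0.0, -1.0]]
ft_force: [-2.8, 1.1, -3.3]
finger_gap: 0.0006
finger_force: 1.5
```

jog_arm(
  deltas=[0.02, -0.0026, 0, 0, 0, 0, 0],
)

```text
time: 5.08
eef_pos: [0.3641, -0.0754, 0.2646]
tcp_rot: [[-0.992, 0.128, -0.0], [0.128, 0.992, -0.0], [0.0, -0.0, -1.0]]
ft_force: [-2.9, 0.9, -2.2]
finger_gap: 0.0006
finger_force: 1.5
```

jog_arm(
  deltas=[0.015, -0.002, 0, 0, 0, 0, 0],
)

```text
time: 5.2
eef_pos: [0.3647, -0.0754, 0.2646]
tcp_rot: [[-0.992, 0.128, -0.0], [0.128, 0.992, -0.0], [0.0, -0.0, -1.0]]
ft_force: [-2.7, 0.9, -1.1]
finger_gap: 0.0004
finger_force: 1.5
```

jog_arm(
  deltas=[0.015, -0.002, 0, 0, 0, 0, 0],
)

```text
time: 5.32
eef_pos: [0.3653, -0.0755, 0.2646]
tcp_rot: [[-0.992, 0.128, -0.0], [0.128, 0.992, -0.0], [0.0, -0.0, -1.0]]
ft_force: [-3.6, 0.5, -2.9]
finger_gap: 0.0002
finger_force: 1.5
```

jog_arm(
  deltas=[0.015, -0.002, 0, 0, 0, 0, 0],
)

```text
time: 5.45
eef_pos: [0.366, -0.0756, 0.2646]
tcp_rot: [[-0.992, 0.128, 0.0], [0.128, 0.992, -0.0], [-0.0, -0.0, -1.0]]
ft_force: [-3.0, 1.8, -2.4]
finger_gap: 0.0003
finger_force: 1.5
```

jog_arm(
  deltas=[0.012, -0.0015, 0, 0, 0, 0, 0],
)

```text
time: 5.58
eef_pos: [0.3664, -0.0757, 0.2646]
tcp_rot: [[-0.992, 0.128, -0.0], [0.128, 0.992, -0.0], [-0.0, -0.0, -1.0]]
ft_force: [-2.9, 1.1, -2.3]
finger_gap: 0.0006
finger_force: 1.8
```

jog_arm(
  deltas=[0.015, -0.002, 0, 0, 0, 0, 0],
)

```text
time: 5.7
eef_pos: [0.3669, -0.0757, 0.2646]
tcp_rot: [[-0.992, 0.128, -0.001], [0.128, 0.992, 0.0], [0.001, 0.0, -1.0]]
ft_force: [-8.0, 1.0, 3.3]
finger_gap: 0.0005
finger_force: 3.8
```

jog_arm(
  deltas=[0.012, -0.0015, 0, 0, 0, 0, 0],
)

```text
time: 5.82
eef_pos: [0.3672, -0.0758, 0.2646]
tcp_rot: [[-0.992, 0.128, -0.001], [0.128, 0.992, 0.0], [0.001, 0.0, -1.0]]
ft_force: [-10.1, 0.9, 7.4]
finger_gap: 0.0002
finger_force: 5.0
```

jog_arm(
  deltas=[0.012, -0.0015, 0, 0, 0, 0, 0],
)

```text
time: 5.95
eef_pos: [0.3675, -0.0759, 0.2646]
tcp_rot: [[-0.992, 0.128, -0.002], [0.128, 0.992, 0.0], [0.002, 0.0, -1.0]]
ft_force: [-12.2, 1.9, 11.6]
finger_gap: 0.0
finger_force: 6.2
```

jog_arm(
  deltas=[0, 0, 0, 0, 0, 0, 0, 0, 0, 0, 0, 0, 0, 0, 0, 0, 0, 0, 0, 0, 0],
)

```text
time: 6.32
eef_pos: [0.3675, -0.0758, 0.2646]
tcp_rot: [[-0.992, 0.128, -0.002], [0.128, 0.992, 0.001], [0.002, 0.0, -1.0]]
ft_force: [-11.1, 1.6, 9.3]
finger_gap: 0.0003
finger_force: 5.5
```

jog_arm(
  deltas=[-0.2, 0.026, 0, 0, 0, 0, 0, -0.2, 0.026, 0, 0, 0, 0, 0, 0, 0, 1, 0, 0, 0, 0, 0, 0, 1, 0, 0, 0, 0, 0, 0, 1, 0, 0, 0, 0, 0, 0, 1, 0, 0, 0, 0, 0, 0, 1, 0, 0, 0, 0],
)

```text
time: 7.2
eef_pos: [0.3514, -0.0739, 0.4661]
tcp_rot: [[-0.992, 0.128, 0.001], [0.128, 0.992, 0.0], [-0.001, 0.001, -1.0]]
ft_force: [-0.4, 0.2, -0.6]
finger_gap: 0.0005
finger_force: 0.0
```

jog_arm(
  deltas=[0.88, -0.12, 0, 0, 0, 0, 0, 0.88, -0.12, 0, 0, 0, 0, 0, 0.88, -0.12, 0, 0, 0, 0, 0, 0.88, -0.12, 0, 0, 0, 0, 0, 0.88, -0.12, 0, 0, 0, 0, 0, 0.9, -0.12, 0, 0, 0, 0, 0, 0, 0, -0.9, 0, 0, 0, 0, 0, 0, -0.9, 0, 0, 0, 0, 0, 0, -0.9, 0, 0, 0, 0, 0, 0, -0.1, 0, 0, 0, 0],
)

```text
time: 8.45
eef_pos: [0.5633, -0.1024, 0.3511]
tcp_rot: [[-0.992, 0.128, -0.003], [0.128, 0.992, -0.0], [0.003, -0.001, -1.0]]
ft_force: [0.2, -0.2, 0.2]
finger_gap: 0.0002
finger_force: 0.0
```

Run:
```python
from h import *
ps=[]
for n in('top','scene'):
    p,d,m,f=cam(n); ps.append(p[150:330,300:460] if n=='top' else p[60:240,150:310])
cv2.imwrite('pics/c3.png',cv2.resize(np.hstack(ps)[:,:,::-1],None,fx=2.5,fy=2.5,interpolation=2))
s=manip.sense();print(s['time'],s['eef_pos'],s['ft_force'],s['joints'])
```

```text
8.55 [ 0.56404403 -0.1026867   0.35330897] [-0.71265361 -0.72719311  0.25813519] [-0.36606182  0.44193493  0.63393821  1.81276186 -0.30818499  0.98666754
  1.83648213]
```

View pics/c3.png

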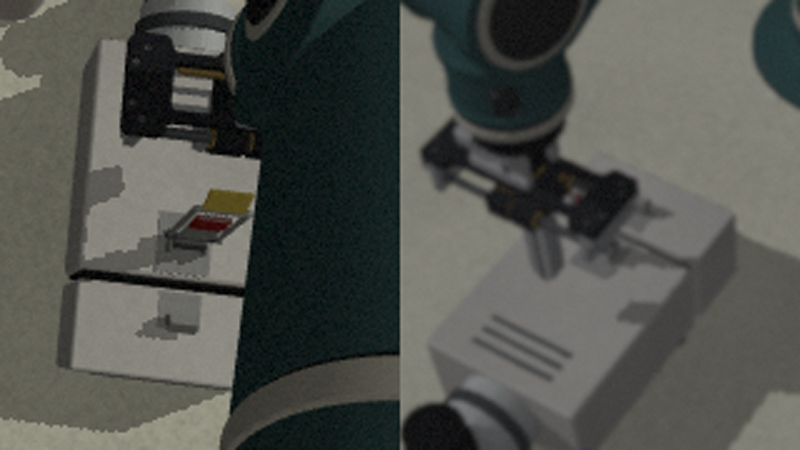

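The cover is up on the gasket. The lever and loop still lean back, and the fingers stand behind them. Next I push the lever forward.

jog_arm(
  deltas=[-0.25, 0.032, 0, 0, 0, 0, 0, -0.25, 0.032, 0, 0, 0, 0, 0, -0.25, 0.032, 0, 0, 0, 0, 0, -0.25, 0.032, 0, 0, 0, 0, 0, -0.25, 0.032, 0, 0, 0, 0, 0, -0.25, 0.032, 0, 0, 0, 0, 0],
)

```text
time: 9.3
eef_pos: [0.5034, -0.0948, 0.3527]
tcp_rot: [[-0.992, 0.128, 0.0], [0.128, 0.992, -0.0], [-0.0, -0.0, -1.0]]
ft_force: [1.4, 0.2, 1.3]
finger_gap: 0.0002
finger_force: 0.5
```

jog_arm(
  deltas=[-0.15, 0.019, 0, 0, 0, 0, 0, -0.15, 0.019, 0, 0, 0, 0, 0, -0.15, 0.019, 0, 0, 0, 0, 0],
)

```text
time: 9.68
eef_pos: [0.4857, -0.0925, 0.3526]
tcp_rot: [[-0.992, 0.128, 0.0], [0.128, 0.992, -0.0], [-0.0, -0.0, -1.0]]
ft_force: [1.6, 0.2, -0.5]
finger_gap: 0.0008
finger_force: 0.5
```

jog_arm(
  deltas=[-0.1, 0.013, 0, 0, 0, 0, 0, -0.1, 0.013, 0, 0, 0, 0, 0, 0, 0, 0, 0, 0, 0, 0, 0, 0, 0, 0, 0, 0, 0],
)

```text
time: 10.18
eef_pos: [0.478, -0.0916, 0.3526]
tcp_rot: [[-0.992, 0.128, 0.0], [0.128, 0.992, -0.0], [-0.0, -0.0, -1.0]]
ft_force: [-1.0, 0.2, -0.5]
finger_gap: 0.0006
finger_force: 0.0
```

Run:
```python
from h import *
ps=[]
for n in('top','scene'):
    p,d,m,f=cam(n); X=cloud(d,m,f); ps.append(p[150:330,300:460] if n=='top' else p[60:240,150:310])
    hsv=cv2.cvtColor(p,cv2.COLOR_RGB2HSV);H,S,V=[hsv[...,i].astype(int) for i in range(3)]
    near=(X[...,0]>.3)&(X[...,0]<.6)&(X[...,1]>-.2)&(X[...,1]<.02)&(X[...,2]>.1)&(d>0)
    for nm,mk in(('red',((H<8)|(H>172))&(S>120)),('yel',(H>18)&(H<35)&(S>120))):
        Q=X[mk&near]
        if len(Q)>4: print(n,nm,len(Q),np.median(Q,0),Q.min(0),Q.max(0))
cv2.imwrite('pics/c4.png',cv2.resize(np.hstack(ps)[:,:,::-1],None,fx=2.5,fy=2.5,interpolation=2))
s=manip.sense();print(s['time'],s['eef_pos'],s['ft_force'])
```

```text
top red 94 [ 0.46508723 -0.04252872  0.29232617] [ 0.44603579 -0.10151404  0.16343904] [ 0.52712631 -0.00166604  0.52140586]
top yel 237 [ 0.3979507  -0.07418973  0.10482327] [ 0.38030553 -0.09825919  0.10027074] [ 0.52909886 -0.00520666  0.52731621]
scene red 17 [ 0.45434055 -0.08121598  0.17462296] [ 0.45015771 -0.08546315  0.16373586] [ 0.45979779 -0.077788    0.17961052]
scene yel 32 [ 0.39238824 -0.07338236  0.10417562] [ 0.38081669 -0.08106603  0.10046891] [ 0.51503958 -0.01249915  0.29713696]
10.275 [ 0.47807881 -0.09155721  0.35261882] [ 0.62390267  0.14350185 -0.14045847]
```

View pics/c4.png

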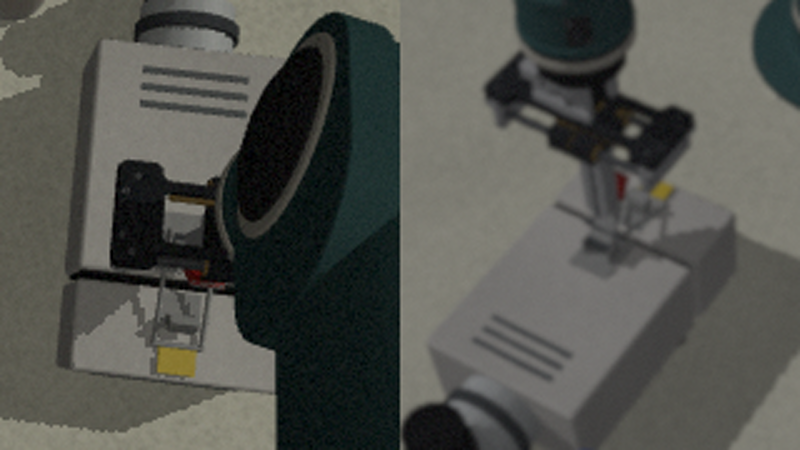

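The loop has dropped outside the hook: the yellow tab's middle is at about (0.392, -0.074, 0.104), which puts the bar on the cover's top in front of the nose. The lever is at about 2.0 rad. Now I go over the lever to its front.

jog_arm(
  deltas=[0.1, -0.013, 0, 0, 0, 0, 0, 0, 0, 0.75, 0, 0, 0, 0, 0, 0, 0.75, 0, 0, 0, 0, -0.75, 0.09, 0, 0, 0, 0, 0, -0.75, 0.09, 0, 0, 0, 0, 0, 0, 0, 0, 0, 0, 0, 0, 0, 0, -0.45, 0, 0, 0, 0, 0, 0, -0.45, 0, 0, 0, 0, 0, 0, 0, 0, 0, 0, 0],
)

```text
time: 11.4
eef_pos: [0.4224, -0.0849, 0.376]
tcp_rot: [[-0.992, 0.128, -0.002], [0.128, 0.992, -0.001], [0.002, -0.001, -1.0]]
ft_force: [0.3, -0.7, 0.6]
finger_gap: 0.0003
finger_force: 0.0
```

jog_arm(
  deltas=[0.25, -0.032, 0, 0, 0, 0, 0, 0.25, -0.032, 0, 0, 0, 0, 0, 0.25, -0.032, 0, 0, 0, 0, 0, 0.25, -0.032, 0, 0, 0, 0, 0, 0.25, -0.032, 0, 0, 0, 0, 0],
)

```text
time: 12.02
eef_pos: [0.4728, -0.0914, 0.3766]
tcp_rot: [[-0.992, 0.128, 0.0], [0.128, 0.992, -0.0], [-0.0, -0.0, -1.0]]
ft_force: [-0.7, 0.3, 1.2]
finger_gap: 0.0007
finger_force: 0.6
```

jog_arm(
  deltas=[0.25, -0.032, 0, 0, 0, 0, 0, 0.27, -0.035, -0.06, 0, 0, 0, 0],
)

```text
time: 12.28
eef_pos: [0.4935, -0.0941, 0.3742]
tcp_rot: [[-0.992, 0.128, 0.0], [0.128, 0.992, -0.0], [-0.0, 0.0, -1.0]]
ft_force: [-0.8, 0.4, 2.0]
finger_gap: 0.0005
finger_force: 0.7
```

jog_arm(
  deltas=[0.255, -0.033, -0.105, 0, 0, 0, 0],
)

```text
time: 12.4
eef_pos: [0.5038, -0.0954, 0.3699]
tcp_rot: [[-0.992, 0.128, 0.0], [0.128, 0.992, -0.0], [-0.0, -0.0, -1.0]]
ft_force: [-3.3, 1.0, 4.8]
finger_gap: 0.0003
finger_force: 2.6
```

jog_arm(
  deltas=[0.235, -0.03, -0.15, 0, 0, 0, 0],
)

```text
time: 12.52
eef_pos: [0.5132, -0.0966, 0.364]
tcp_rot: [[-0.992, 0.128, 0.001], [0.128, 0.992, 0.0], [-0.001, 0.0, -1.0]]
ft_force: [-2.9, 1.1, 7.5]
finger_gap: 0.0005
finger_force: 3.7
```

jog_arm(
  deltas=[0.206, -0.027, -0.188, 0, 0, 0, 0],
)

```text
time: 12.65
eef_pos: [0.5216, -0.0977, 0.3566]
tcp_rot: [[-0.992, 0.128, 0.001], [0.128, 0.992, -0.0], [-0.001, 0.0, -1.0]]
ft_force: [-1.0, 1.0, 10.7]
finger_gap: 0.0003
finger_force: 3.9
```

jog_arm(
  deltas=[0.169, -0.022, -0.22, 0, 0, 0, 0],
)

```text
time: 12.78
eef_pos: [0.5285, -0.0986, 0.3478]
tcp_rot: [[-0.992, 0.128, 0.002], [0.128, 0.992, -0.0], [-0.002, -0.0, -1.0]]
ft_force: [-0.1, 0.3, 8.5]
finger_gap: 0.0006
finger_force: 3.4
```

jog_arm(
  deltas=[0.129, -0.017, -0.248, 0, 0, 0, 0],
)

```text
time: 12.9
eef_pos: [0.5337, -0.0993, 0.3378]
tcp_rot: [[-0.992, 0.128, 0.002], [0.128, 0.992, -0.0], [-0.002, -0.0, -1.0]]
ft_force: [1.3, 0.5, 5.3]
finger_gap: 0.0007
finger_force: 2.2
```

jog_arm(
  deltas=[0.084, -0.011, -0.265, 0, 0, 0, 0],
)

```text
time: 13.02
eef_pos: [0.5368, -0.0997, 0.3269]
tcp_rot: [[-0.992, 0.128, 0.001], [0.128, 0.992, -0.0], [-0.001, -0.0, -1.0]]
ft_force: [0.8, -0.1, 2.6]
finger_gap: 0.0003
finger_force: 0.7
```

jog_arm(
  deltas=[0.02, -0.003, -0.12, 0, 0, 0, 0],
)

```text
time: 13.15
eef_pos: [0.5368, -0.0997, 0.3215]
tcp_rot: [[-0.992, 0.128, -0.001], [0.128, 0.992, -0.0], [0.001, -0.0, -1.0]]
ft_force: [0.0, 0.5, 0.5]
finger_gap: 0.0005
finger_force: 0.0
```

jog_arm(
  deltas=[0, 0, -0.05, 0, 0, 0, 0],
)

```text
time: 13.28
eef_pos: [0.5366, -0.0997, 0.3199]
tcp_rot: [[-0.992, 0.128, -0.001], [0.128, 0.992, -0.0], [0.001, -0.0, -1.0]]
ft_force: [1.0, 0.4, -0.0]
finger_gap: 0.0005
finger_force: 0.0
```

jog_arm(
  deltas=[0, 0, -0.03, 0, 0, 0, 0],
)

```text
time: 13.4
eef_pos: [0.5366, -0.0997, 0.3192]
tcp_rot: [[-0.992, 0.128, -0.0], [0.128, 0.992, -0.0], [0.0, -0.0, -1.0]]
ft_force: [-0.2, -0.1, 0.1]
finger_gap: 0.0001
finger_force: 0.0
```

jog_arm(
  deltas=[0, 0, -0.025, 0, 0, 0, 0],
)

```text
time: 13.52
eef_pos: [0.5366, -0.0997, 0.3183]
tcp_rot: [[-0.992, 0.128, 0.0], [0.128, 0.992, 0.0], [-0.0, 0.0, -1.0]]
ft_force: [0.2, -0.2, -0.2]
finger_gap: 0.0006
finger_force: 0.0
```

jog_arm(
  deltas=[0, 0, -0.02, 0, 0, 0, 0],
)

```text
time: 13.65
eef_pos: [0.5367, -0.0996, 0.3175]
tcp_rot: [[-0.992, 0.128, 0.0], [0.128, 0.992, -0.0], [-0.0, 0.0, -1.0]]
ft_force: [-0.1, -0.1, -0.9]
finger_gap: 0.0004
finger_force: 0.0
```

jog_arm(
  deltas=[0, 0, -0.02, 0, 0, 0, 0],
)

```text
time: 13.78
eef_pos: [0.5367, -0.0997, 0.3166]
tcp_rot: [[-0.992, 0.128, 0.0], [0.128, 0.992, -0.0], [-0.0, -0.0, -1.0]]
ft_force: [0.3, 0.3, -0.8]
finger_gap: 0.0004
finger_force: 0.0
```

jog_arm(
  deltas=[0, 0, -0.015, 0, 0, 0, 0],
)

```text
time: 13.9
eef_pos: [0.5367, -0.0997, 0.316]
tcp_rot: [[-0.992, 0.128, 0.0], [0.128, 0.992, -0.0], [-0.0, -0.0, -1.0]]
ft_force: [1.1, -0.2, 1.0]
finger_gap: 0.0005
finger_force: 0.0
```

jog_arm(
  deltas=[0, 0, -0.015, 0, 0, 0, 0],
)

```text
time: 14.02
eef_pos: [0.5367, -0.0997, 0.3154]
tcp_rot: [[-0.992, 0.128, 0.0], [0.128, 0.992, -0.0], [-0.0, -0.0, -1.0]]
ft_force: [-2.0, 0.6, 6.8]
finger_gap: 0.0007
finger_force: 3.2
```

jog_arm(
  deltas=[0, 0, -0.012, 0, 0, 0, 0],
)

```text
time: 14.15
eef_pos: [0.5368, -0.0998, 0.3153]
tcp_rot: [[-0.992, 0.128, 0.0], [0.128, 0.992, 0.0], [-0.0, 0.0, -1.0]]
ft_force: [-3.9, 1.2, 14.2]
finger_gap: 0.0004
finger_force: 6.9
```

jog_arm(
  deltas=[0, 0, -0.012, 0, 0, 0, 0],
)

```text
time: 14.28
eef_pos: [0.5368, -0.0998, 0.3152]
tcp_rot: [[-0.992, 0.128, 0.0], [0.128, 0.992, 0.0], [-0.0, 0.0, -1.0]]
ft_force: [-6.5, 2.0, 21.7]
finger_gap: 0.0002
finger_force: 10.8
```

Slightly too firm, so I ease off to about 12 N, hold, then check.

jog_arm(
  deltas=[0, 0, 0.014, 0, 0, 0, 0, 0, 0, 0, 0, 0, 0, 0, 0, 0, 0, 0, 0, 0, 0],
)

```text
time: 14.65
eef_pos: [0.5367, -0.0997, 0.3153]
tcp_rot: [[-0.992, 0.128, 0.0], [0.128, 0.992, 0.0], [-0.0, 0.0, -1.0]]
ft_force: [-3.5, 0.8, 8.6]
finger_gap: 0.0007
finger_force: 4.3
```

jog_arm(
  deltas=[0, 0, 0.3, 0, 0, 0, 0, 0, 0, 1, 0, 0, 0, 0, 0.3, 0, 1, 0, 0, 0, 0, 1, 0, 1, 0, 0, 0, 0, 1, 0, 1, 0, 0, 0, 0, 0, 1, 0, 0, 0, 0, 0, 0, 1, 0, 0, 0, 0, 0, 0, 1, 0, 0, 0, 0, 0, 0, 1, 0, 0, 0, 0, 0, 0],
)

```text
validation failed for argument at $.de...
```

Run:
```python
from h import *
ps=[]
for n in('top','scene'):
    p,d,m,f=cam(n); X=cloud(d,m,f); ps.append(p[150:330,300:460] if n=='top' else p[60:240,150:310])
    hsv=cv2.cvtColor(p,cv2.COLOR_RGB2HSV);H,S,V=[hsv[...,i].astype(int) for i in range(3)]
    near=(X[...,0]>.3)&(X[...,0]<.6)&(X[...,1]>-.2)&(X[...,1]<.02)&(X[...,2]>.1)&(X[...,2]<.2)&(d>0)
    for nm,mk in(('red',((H<8)|(H>172))&(S>120)),('yel',(H>18)&(H<35)&(S>120))):
        Q=X[mk&near]
        if len(Q)>4: print(n,nm,len(Q),np.median(Q,0),Q.min(0),Q.max(0))
cv2.imwrite('pics/c5.png',cv2.resize(np.hstack(ps)[:,:,::-1],None,fx=2.5,fy=2.5,interpolation=2))
s=manip.sense();print(s['time'],s['eef_pos'],s['ft_force'])
```

```text
top red 28 [ 0.55756221 -0.09452605  0.11661744] [ 0.54682569 -0.10073047  0.11341641] [ 0.56381084 -0.08832371  0.16113638]
top yel 141 [ 0.41185077 -0.08335956  0.10750873] [ 0.40195763 -0.09921284  0.10363025] [ 0.42399407 -0.06904882  0.11217796]
scene red 56 [ 0.55164832 -0.0993667   0.11675612] [ 0.54154039 -0.11278173  0.11114184] [ 0.56051045 -0.08864869  0.12129207]
14.75 [ 0.53672844 -0.09976508  0.31537186] [-3.03248411  1.00823594  8.16909659]
```

View pics/c5.png

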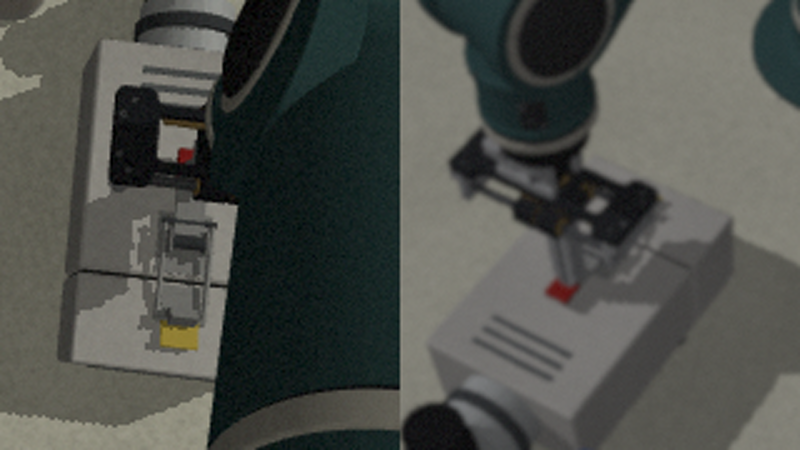

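The lever lies flat, the loop spans to the hook (yellow tab at z≈0.107), and the cover gap is closed. The fingers are still pressing with about 8 N, so I lift off.

jog_arm(
  deltas=[0, 0, 0.3, 0, 0, 0, 0, 0, 0, 1, 0, 0, 0, 0, 0, 0, 1, 0, 0, 0, 0, 0, 0, 1, 0, 0, 0, 0, 0, 0, 0, 0, 0, 0, 0],
)

```text
time: 15.38
eef_pos: [0.5369, -0.1001, 0.4501]
tcp_rot: [[-0.992, 0.128, 0.005], [0.128, 0.992, 0.0], [-0.005, 0.001, -1.0]]
ft_force: [-0.3, -0.3, -1.0]
finger_gap: 0.0005
finger_force: 0.0
```

Run:
```python
from h import *
p,d,m,f=cam('scene');X=cloud(d,m,f)
hsv=cv2.cvtColor(p,cv2.COLOR_RGB2HSV);H,S,V=[hsv[...,i].astype(int) for i in range(3)]
near=(X[...,0]>.3)&(X[...,0]<.6)&(X[...,1]>-.2)&(X[...,1]<.02)&(X[...,2]>.1)&(X[...,2]<.2)&(d>0)
Q=X[near&((H<8)|(H>172))&(S>120)];print(len(Q),np.median(Q,0),Q.max(0))
s=manip.sense();print(s['time'],s['eef_pos'],s['ft_force'])
if len(Q)>20 and np.median(Q[:,2])<.121: print(manip.close_job())
```

```text
75 [ 0.54937902 -0.0993131   0.11707188] [ 0.56175439 -0.08927838  0.12160845]
15.425 [ 0.53668572 -0.09979748  0.448296  ] [-1.07993306 -0.45362675 -0.30555911]
the job is handed in; nothing more can be done
None
```

The job is handed in at about 15.4 s, verdict not shown: cover bedded at about 12 N, loop over the hook, lever flat (its seating push briefly read about 22 N before I eased it to about 9 N), and fingers lifted clear.

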